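Sort imaged tree-ring samples into their trays

ROBOT

A 6-joint arm with a two-finger parallel gripper is mounted at the origin on the work surface. World frame = base frame: x ahead of the robot, y to its left, z up, the work surface at z = 0. Lengths are in mm, angles in rad, forces in N, time in s.
With the tool pointing down it reaches from about 300 to 850 mm from the base axis. Payload 5.4 kg.
Tool frame: the origin (TCP) lies midway between the tips of the shut fingers; the grasp point (between the pads) lies 19 mm behind it (bot.tcp_to_grasp is the distance from the TCP to the grasp point, in mm); z points along the fingers, y is the direction in which the jaws open and shut (so a half turn about z gives the same grasp; the last joint's range is limited). The gripper opens to 85 mm and grips with 20 to 120 N. Pads are 22 mm wide; open, the fingers measure 114 mm over their backs; the gripper's body (76 mm by 85 mm) begins 54 mm behind the grasp point. The pads swing forward as they close: fully open they stand 13 mm farther back than shut.
Start: joints at [-1.33, 0.158, 1.597, -0, 1.386, -0.21], TCP at [250.494, -517.551, 231.299] pointing down, gripper open.
Joint ranges: [-2.91, 2.91], [-0.94, 2.29], [0.18, 2.7], [-1.29, 4.43], [0.17, 2.64], [-3, 3]. Speed limits (rad/s): [2.57, 2.57, 3.14, 3.14, 3.14, 3.14].

INTERFACE

Orientations are given as a 3x3 rotation matrix whose columns are the frame's x, y, z axes.
In Python, from cell import bot gives the robot as it stands. The module is installed in compiled form; this text tells all that it offers.
- The arm moves only by the tool jog_arm, never from a script. Its argument "motion" is a list of rows, each an object of numbers: "jaw": the closure in counts, from 0 (fully open) to 255 (shut); "dx", "dy", "dz": the shift along the world's x, y, z in cm; "yaw": the turn about the world's z in degrees. In form: [{"jaw": .., "dx": .., "dy": .., "dz": .., "yaw": ..}, ...]. A call has 1 to 12 rows; each row is the pose to reach, as a shift and turn from the pose commanded when the call began; what a row does not reach only later rows make up. A row lasts 1/10 s, in which the tool goes at most 50 mm and 8.59 degrees, less where a joint would pass 70% of its speed; a pose out of reach is approached as far as the arm can. A call with a gripper value outside its range is refused whole. The fingers move at their own pace and stop on an object; "newtons" is the grip in N (left out, the last holds). Time passes only in rows, so rows that repeat a pose let the fingers close. It gives the time, the measured TCP pose, the force and the opening at its end, in the units of the state.
- bot.sense(): the state, without advancing time (a new reading comes with each control period).
- bot.capture(name): name is "side" or "top"; returns the picture (400x640x3 uint8, red, green, blue); there is no depth.
- bot.get_calibration(name): a dict with "fx", "fy", "cx", "cy" (pixels), "rvec" (rotation vector, rad) and "tvec" (3), from world to camera coordinates, as OpenCV has them. Camera axes: x right, y down, z forward; pixel columns grow to the right and rows downward; lengths in mm; the calibration is good to about 2 mm. A picture is of the moment at which its call begins. get_calibration takes no time and is no camera call.
- bot.sign_off(): hands the job in, once; it reports no verdict.
The state is a dict: "clock": time; "q": joint angles; "qd": joint speeds; "effort": joint torques, N m; "tool_pos": TCP position; "ee_rot": TCP orientation; "force": force on the tool from outside, world axes, zero at the start; "moment": the same for the moment, N m; "grip_width": opening from 0.0 (shut) to 1.0 (fully open).
Only numpy, scipy, OpenCV 4.12 (cv2) and the standard library are available. Lean on these libraries where they do the work, as an engineer would, in place of code of your own. Each camera call takes 0.05 s, during which the arm holds its last target. There are 200 camera calls.

TASK

The tree-ring samples have been photographed and lie mixed on the bench: put the two core mounts into the long white tray, the two stem discs into the dark steel tray and the rectangular wood block into the small cardboard box. Lay every sample flat on the floor of its tray with its upper face still up, the core mounts along the tray's length, and nothing stacked or leaning on a neighbour or a wall. Set them down gently rather than dropping them, and leave the lens cap and the camera battery where they are.

Things in the scene. Friction and masses are not known exactly. Their poses are not given: they have to be found in the camera images.
- core_long_mid (a point): The longer core mount: a pale straight wooden stick with a darker ring-marked core glued along its upper face (the core stands 1 mm proud). 115 mm long (its x), 12 mm wide (its y), 14 mm high (its z, up). Point at its centre, 7 mm above its underside. About 14 g.
- core_short_mid (a point): The shorter core mount: the same kind of stick, 80 mm long (its x), 12 mm wide (y), 14 mm high (z, up). Point at its centre, 7 mm above its underside. About 11 g.
- disc_large_mid (a point): The larger stem disc: a round slice of a branch, dark bark around pale growth rings, 56 mm in diameter, 22 mm thick, lying flat (z up; the sanded wood stands up to 1.5 mm above the bark). Point at its centre, 11 mm above its underside. About 34 g.
- disc_small_mid (a point): The smaller stem disc: the same kind of slice, 42 mm in diameter, 22 mm thick, lying flat (z up). Point at its centre, 11 mm above its underside. About 19 g.
- block_mid (a point): A rectangular block of beam wood with straight ring lines on top, 46 mm long (its x), 34 mm wide (y), 28 mm high (z, up). Point at its centre, 14 mm above its underside. About 28 g.
- core_tray: Long white plastic tray for core mounts, open at the top: 180 x 108 mm outside, 28 mm high, walls and floor 3 mm thick (inside 174 x 102 mm, floor 3 mm above the bench). Fixed to the bench and does not move. Origin at the centre of the underside, z up, long side along its x.
- disc_tray: Nearly square dark grey steel tray for stem discs with a rolled rim and a wire handle at each end of its x: 140 x 130 mm outside, 30 mm high over the rim, walls and floor 3 mm thick (inside 134 x 124 mm, floor 3 mm above the bench). Fixed to the bench and does not move. Origin at the centre of the underside, z up, long side along its x.
- block_box: Small open cardboard specimen box for blocks: 100 x 90 mm outside, 28 mm high, walls and floor 3 mm thick (inside 94 x 84 mm, floor 3 mm above the bench). Fixed to the bench and does not move. Origin at the centre of the underside, z up, long side along its x.
- lens_cap_mid (a point): Bystander: a black lens cap lying flat and loose, 58 mm in diameter, 9 mm thick. Point at its centre. Not to be moved.
- battery_mid (a point): Bystander: a black camera battery lying loose, 57 x 39 x 21 mm (x, y, z). Point at its centre. Not to be moved.
Not all that is in view belongs to the job. Leave any pink look-alike of the part that bears core_short_mid alone. Leave any pink look-alike of the part that bears disc_small_mid alone.

How it is judged (in metres and radians):
At the end, for the whole second after the job is handed in: Cores in the white tray, discs in the dark steel tray, block in the cardboard box: centres inside the walls, flat on the floor (within 4.5 mm in height, 0.15 rad), upper face up, cores within 0.35 rad of the tray's length, all at rest; lens cap and battery within 20 mm of their starts (x of core_long_mid in the frame of core_tray between -0.087 and 0.087 m and y of core_long_mid in the frame of core_tray between -0.051 and 0.051 m and z of each of core_long_mid, core_short_mid in the frame of core_tray below 0.0145 m and angle between each of core_long_mid, core_short_mid, disc_large_mid, disc_small_mid, block_mid's own z axis and vertical below 0.15 rad and angle between the x axis of each of core_long_mid, core_short_mid and the x axis of core_tray, either way round below 0.35 rad and linear speed of each of core_long, core_short, disc_large, disc_small, block below 0.02 m/s and angular speed of each of core_long, core_short, disc_large, disc_small, block below 0.2 rad/s and x of core_short_mid in the frame of core_tray between -0.087 and 0.087 m and y of core_short_mid in the frame of core_tray between -0.051 and 0.051 m and x of disc_large_mid in the frame of disc_tray between -0.067 and 0.067 m and y of disc_large_mid in the frame of disc_tray between -0.062 and 0.062 m and z of each of disc_large_mid, disc_small_mid in the frame of disc_tray below 0.0185 m and x of disc_small_mid in the frame of disc_tray between -0.067 and 0.067 m and y of disc_small_mid in the frame of disc_tray between -0.062 and 0.062 m and x of block_mid in the frame of block_box between -0.047 and 0.047 m and y of block_mid in the frame of block_box between -0.042 and 0.042 m and z of block_mid in the frame of block_box below 0.0215 m and distance of each of lens_cap_mid, battery_mid from where it was at the start of the episode below 0.02 m); the robot touches nothing.
It fails at once if a sample is dropped or thrown into its tray (faster than 0.75 m/s, a fall of about 30 mm) ((linear speed of core_long above 0.75 m/s and height (world z) of core_long_mid below 0.06 m and horizontal distance between core_long_mid and core_tray below 0.09 m) or (linear speed of core_short above 0.75 m/s and height (world z) of core_short_mid below 0.06 m and horizontal distance between core_short_mid and core_tray below 0.09 m) or (linear speed of disc_large above 0.75 m/s and height (world z) of disc_large_mid below 0.06 m and horizontal distance between disc_large_mid and disc_tray below 0.09 m) or (linear speed of disc_small above 0.75 m/s and height (world z) of disc_small_mid below 0.06 m and horizontal distance between disc_small_mid and disc_tray below 0.09 m) or (linear speed of block above 0.75 m/s and height (world z) of block_mid below 0.06 m and horizontal distance between block_mid and block_box below 0.09 m)).
It fails at once if the lens cap is disturbed (moved more than 20 mm) (distance of lens_cap_mid from where it was at the start of the episode above 0.02 m).
It fails at once if the battery is disturbed (moved more than 20 mm) (distance of battery_mid from where it was at the start of the episode above 0.02 m).
It also fails if it takes over 128 s, if anything falls off the work surface, if the arm or the gripper's body presses on something with over 40 N, if the wrist force passes 120 N, or if a joint passes its speed limit or range.

## Working session

There is one attempt and no reset: what is moved stays moved. The work goes in short steps, Python scripts to look and compute and a tool call to move; the robot and the scene stay as the last step left them, time stands still between calls to the robot, and variables do not carry over. Pictures are saved under pics/ and viewed, about 12 in all and at most 16, crops included, and the job is handed in when it is done.

Besides the shell and the picture viewer there is one more tool, called after "Request:" as name([rows], argument=value, ...), one row to a line, values as JSON. jog_arm: Moves the arm, as the interface text tells. Its arguments: {"type":"object","properties":{"motion":{"type":"array"},"newtons":{"type":"number"}},"required":["motion"]}

```bash
mkdir -p pics; ls; python3 - <<'E'
from cell import bot
import cv2
for n in("top","side"):
    im=bot.capture(n); cv2.imwrite(f"pics/{n}0.png",im[:,:,::-1])
    print(n,bot.get_calibration(n))
s=bot.sense();print(s,bot.tcp_to_grasp)
E
```

```text
pics
top {'fx': 464.6829029128327, 'fy': 464.6829029128327, 'cx': 314.7319497025488, 'cy': 199.125023359441, 'rvec': array([ 2.12109754, -2.11608346,  0.20762809]), 'tvec': array([  -1.93117421,  459.3286223 , 1200.47551896])}
side {'fx': 389.4442068973819, 'fy': 389.4442068973819, 'cx': 317.0498849153829, 'cy': 195.80545068130644, 'rvec': array([ 2.37433754, -0.08414459,  0.04755016]), 'tvec': array([-464.95405679,   57.11163883,  897.67133182])}
{'clock': 0.1, 'q': array([-1.33009587e+00,  1.58999333e-01,  1.59813333e+00,  5.54265107e-05,
        1.38620995e+00, -2.10113909e-01]), 'qd': array([ 0.00066432, -0.0031286 , -0.00539269, -0.00094992, -0.00025071,
        0.00048192]), 'effort': array([-6.04176694e-05, -3.96990180e+01, -3.32336962e+01, -1.43045690e-04,
        4.25567428e-03,  1.88724454e-05]), 'tool_pos': array([ 250.3812865 , -517.01040243,  230.3943532 ]), 'ee_rot': array([[ 9.00097112e-01,  4.35689173e-01, -3.64247641e-04],
       [ 4.35689125e-01, -9.00095580e-01,  1.71250408e-03],
       [ 4.18261796e-04, -1.70011871e-03, -9.99998467e-01]]), 'force': array([0.04017963, 0.23875436, 0.31910798]), 'moment': array([ 0.00930104, -0.02229875,  0.02010328]), 'grip_width': 1.0005178336921468} 18.700000000000003
```

View pics/top0.png

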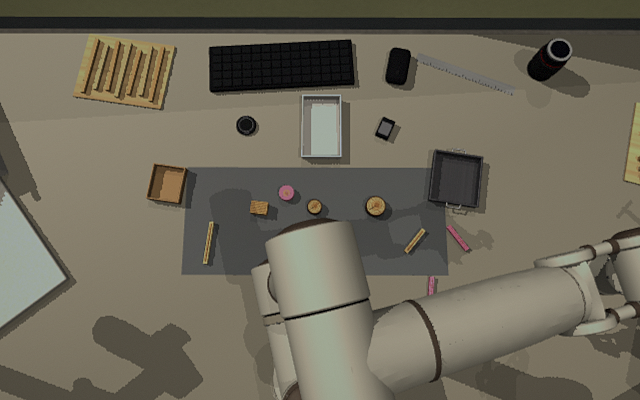

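View pics/side0.png

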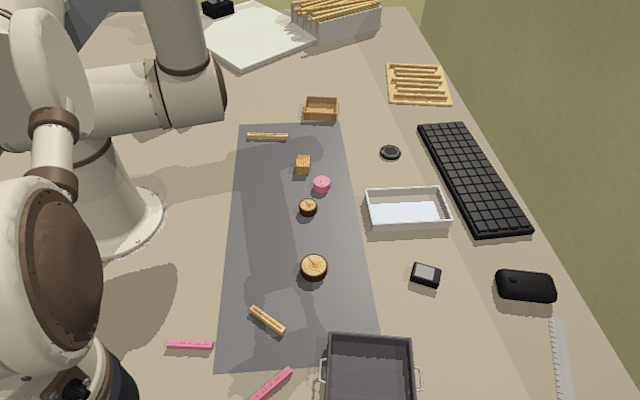

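The top view shows these candidates:
- **Long core:** (209,243).
- **Short core:** (415,241). Pink look-alikes are at (458,238) and (431,286).
- **Large disc:** (375,206).
- **Small disc:** (314,206). A pink look-alike is at (286,192).
- **Block:** (259,208).
- **Trays:** white (321,127), steel (456,179), box (167,184).
- **Leave alone:** lens cap (246,125), battery (385,128).

I'll take the wood-coloured ones and check them in enlarged crops.

```bash
cat > h.py <<'E'
import cv2, numpy as np
from cell import bot
def w(cam,u,v,z):
    c=bot.get_calibration(cam); R=cv2.Rodrigues(c["rvec"])[0]
    o=-R.T@c["tvec"]; d=R.T@np.array([(u-c["cx"])/c["fx"],(v-c["cy"])/c["fy"],1])
    return (o+d*(z-o[2])/d[2]).round(1)
def pix(cam,p):
    c=bot.get_calibration(cam); K=np.array([[c["fx"],0,c["cx"]],[0,c["fy"],c["cy"]],[0,0,1]])
    return cv2.projectPoints(np.array([p],float),c["rvec"],c["tvec"],K,None)[0].ravel().round(1)
def crop(im,x0,y0,x1,y1,s,name):
    cv2.imwrite("pics/"+name,cv2.resize(im[y0:y1,x0:x1,::-1],None,fx=s,fy=s,interpolation=cv2.INTER_CUBIC))
E
python3 - <<'E'
from h import *
im=cv2.imread("pics/top0.png")[:,:,::-1]
crop(im,195,180,455,275,3,"a.png")
crop(im,140,85,500,220,2.2,"b.png")
# wood segmentation on mat
hsv=cv2.cvtColor(np.ascontiguousarray(im),cv2.COLOR_RGB2HSV)
m=cv2.inRange(hsv,(8,90,110),(30,255,255)); m[:165]=0;m[275:]=0;m[:,:190]=0;m[:,450:]=0
n,l,st,ce=cv2.connectedComponentsWithStats(m)
for i in range(1,n):
    if st[i,4]>25:
        pts=np.argwhere(l==i)[:,::-1].astype(np.float32); print(st[i],ce[i].round(1),cv2.minAreaRect(pts))
c=bot.get_calibration("top");R=cv2.Rodrigues(c["rvec"])[0];print(-R.T@c["tvec"])
E
```

```text
[283 190   7   6  26] [285.8 192.2] ((285.9000244140625, 192.30001831054688), (4.919349670410156, 5.81377649307251), 63.43495178222656)
[367 197  18  18 251] [375.5 205.5] ((375.5000305175781, 205.50003051757812), (16.970561981201172, 16.970561981201172), 45.0)
[250 201  18  14 203] [258.4 207. ] ((258.29998779296875, 206.8999786376953), (16.68772315979004, 12.162237167358398), 8.130102157592773)
[308 200  13  13 131] [314.1 206.1] ((314.0, 206.0), (12.0, 12.0), 90.0)
[203 222  11  42 147] [207.9 242.3] ((207.8824462890625, 242.24459838867188), (3.899064779281616, 41.590023040771484), 8.972625732421875)
[404 229  21  24 123] [414.2 240.4] ((414.311767578125, 240.3470916748047), (4.511161804199219, 28.570693969726562), 39.09385299682617)
[ 217.33482321   -1.32360702 1266.84324484]
```

View pics/a.png

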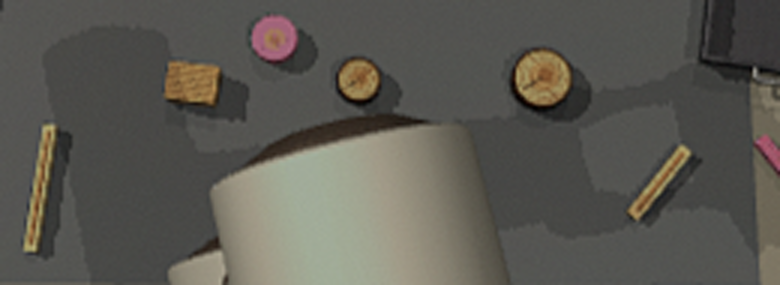

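View pics/b.png

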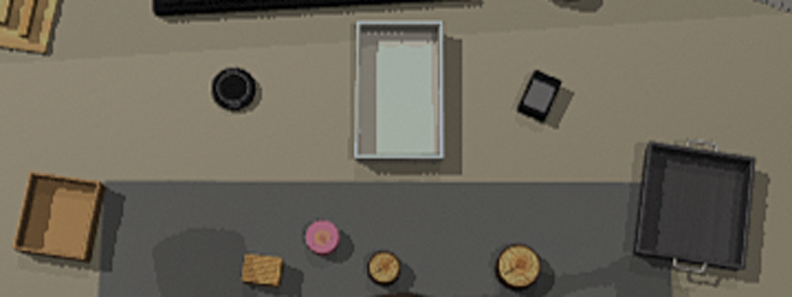

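The crops confirm the choice: long core ends at a-crop (48,126) and (30,251), short core ends at (687,150) and (634,216), discs at (543,77) and (358,80), block at (192,83). The pink pieces are separate. Next I convert these to world positions, using the tray rim corners from crop b.

```bash
python3 - <<'E'
from h import *
A=lambda x,y:((x+.5)/3-.5+195,(y+.5)/3-.5+180)
B=lambda x,y:((x+.5)/2.2-.5+140,(y+.5)/2.2-.5+85)
f=lambda p,z:w("top",*p,z)
for n,e1,e2 in(("long",(48,126),(30,251)),("short",(687,150),(634,216))):
    a,b=f(A(*e1),14),f(A(*e2),14); print(n,a,b,(a+b)/2,np.linalg.norm(a-b),np.degrees(np.arctan2(*(a-b)[1::-1])))
for n,uv,z in(("long",(207.9,242.3),14),("short",(414.2,240.4),14),("dl",(375.5,205.5),23),("ds",(314.1,206.1),23),("blk",(258.4,207),28)): print(n,w("top",*uv,z))
print("pinkdisc",f(A(275,38),22),"pinkcore",w("top",458,238,14))
for n,cs,z in(("ct",[(356,22),(443,22),(443,159),(354,159)],28),("dt",[(650,143),(754,157),(742,269),(636,255)],30),("bb",[(31,174),(104,182),(92,262),(15,251)],28),("blk",[((165+585*0),61)],28)):
    if n=="blk":
        P=np.array([f(A(*c),28)[:2] for c in[(167,61),(220,67),(217,104),(164,97)]])
    else: P=np.array([f(B(*c),z)[:2] for c in cs])
    e=np.roll(P,-1,0)-P
    print(n,P.tolist(),P.mean(0),np.linalg.norm(e,axis=1).round(1),np.degrees(np.arctan2(e[:,1],e[:,0])).round(1))
print("cap",f(B(234,90),9),"bat",f(B(540,97),21))
# side cross-check
for n,uv,z in(("dl",(314,267),23),("ds",(308,207),23),("blk",(303,161),28),("long",(267,136),14),("short",(267,319),14)): print("side",n,w("side",*uv,z))
s=bot.sense()
R=s["ee_rot"];print("jaw y axis deg",np.degrees(np.arctan2(R[1,1],R[0,1])))
E
```

```text
long [402.3 282.3  14. ] [289.7 293.2  14. ] [346.   287.75  14.  ] 113.12634529586822 -5.529166348105447
short [ 381.7 -296.6   14. ] [ 322.1 -246.5   14. ] [ 351.9  -271.55   14.  ] 77.85993835086178 -40.05054415423397
long [346.  287.2  14. ]
short [ 352.5 -269.8   14. ]
dl [ 446.4 -166.3   23. ]
ds [444.4   0.8  23. ]
blk [440.6 151.7  28. ]
pinkdisc [482.7  77.   22. ] pinkcore [ 359.3 -388.4   14. ]
ct [[765.3, 37.4], [765.6, -75.1], [581.7, -73.5], [581.5, 38.5]] [673.525 -18.175] [112.5 183.9 112.  183.8] [-89.8 179.5  90.1  -0.3]
dt [[602.7, -334.4], [584.7, -464.2], [441.6, -439.7], [458.9, -310.2]] [ 521.975 -387.125] [131.  145.2 130.7 145.8] [-97.9 170.3  82.4  -9.6]
bb [[561.0, 443.4], [550.8, 351.3], [448.9, 360.4], [462.5, 456.3]] [505.8  402.85] [ 92.7 102.3  96.9  99.3] [-96.3 174.9  81.9  -7.5]
blk [[459.9, 174.1], [454.5, 126.0], [420.5, 128.0], [426.8, 175.8]] [440.425 150.975] [48.4 34.1 48.2 33.1] [-96.4 176.6  82.5  -2.9]
cap [679.4 195.2   9. ] bat [ 666.5 -198.9   21. ]
side dl [ 446.9 -172.4   23. ]
side ds [444.4  -7.9  23. ]
side blk [440.7 148.7  28. ]
side long [345.2 278.3  14. ]
side short [ 352.9 -273.6   14. ]
jaw y axis deg -64.1708047584476
```

The sizes match the given ones: cores 113 and 78 mm, block 48x34, trays within 4 mm. The reach is fine. I start with the short core.

Request:
jog_arm([
  {"jaw":0,"dx":10.2,"dy":24.6,"dz":-10,"yaw":-66},
  {"jaw":0,"dx":10.2,"dy":24.6,"dz":-10,"yaw":-66},
  {"jaw":0,"dx":10.2,"dy":24.6,"dz":-10,"yaw":-66},
  {"jaw":0,"dx":10.2,"dy":24.6,"dz":-10,"yaw":-66},
  {"jaw":0,"dx":10.2,"dy":24.6,"dz":-10,"yaw":-66},
  {"jaw":0,"dx":10.2,"dy":24.6,"dz":-10,"yaw":-66},
  {"jaw":0,"dx":10.2,"dy":24.6,"dz":-10,"yaw":-66},
  {"jaw":0,"dx":10.2,"dy":24.6,"dz":-10,"yaw":-66},
  {"jaw":0,"dx":10.2,"dy":24.6,"dz":-10,"yaw":-66},
  {"jaw":0,"dx":10.2,"dy":24.6,"dz":-10,"yaw":-66},
  {"jaw":0,"dx":10.2,"dy":24.6,"dz":-10,"yaw":-66},
  {"jaw":0,"dx":10.2,"dy":24.6,"dz":-10,"yaw":-66},
], newtons=40)

```text
clock: 1.3
tool_pos: [352.4, -271.7, 131.3]
ee_rot: [[0.765, -0.645, -0.0], [-0.645, -0.765, 0.0], [-0.0, -0.0, -1.0]]
force: [-0.4, -0.6, -0.1]
grip_width: 1.001
```

Request:
jog_arm([
  {"jaw":0,"dz":-5},
  {"jaw":0,"dz":-9},
  {"jaw":0,"dz":-9},
  {"jaw":0,"dz":-9},
])

```text
schema error: expected keys jaw, dx, dy, dz, yaw
```

```bash
python3 - <<'E'
from h import *
im=bot.capture("side"); crop(im,190,250,350,370,5,"c.png")
E
```

```text
(no output)
```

View pics/c.png

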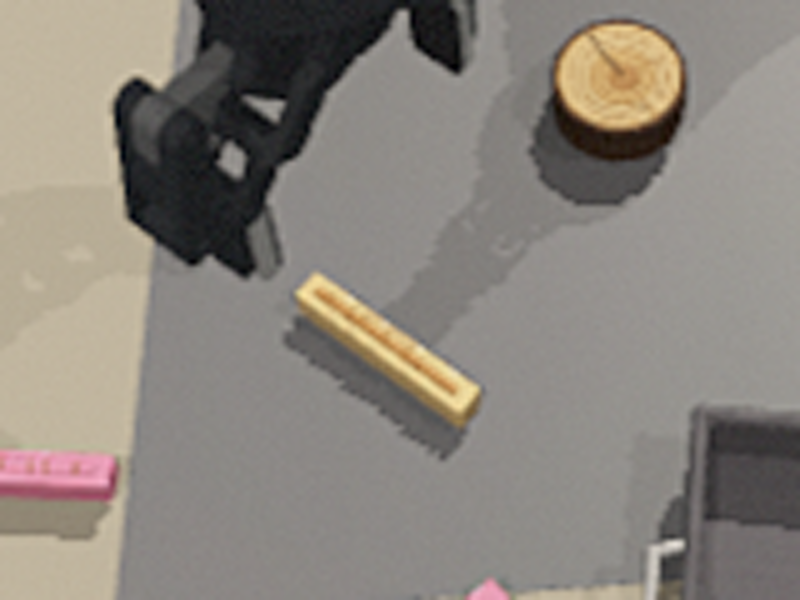

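The short core sits at side pixel (268,318). That is (353,-273), matching the top estimate of (352,-271), so the open jaws straddle it. Descending.

Request:
jog_arm([
  {"jaw":0,"dx":0,"dy":0,"dz":-5,"yaw":0},
  {"jaw":0,"dx":0,"dy":0,"dz":-9,"yaw":0},
  {"jaw":0,"dx":0,"dy":0,"dz":-11,"yaw":0},
  {"jaw":60,"dx":0,"dy":0,"dz":-12.2,"yaw":0},
  {"jaw":120,"dx":0,"dy":0,"dz":-12.7,"yaw":0},
  {"jaw":170,"dx":0,"dy":0,"dz":-12.7,"yaw":0},
  {"jaw":255,"dx":0,"dy":0,"dz":-12.7,"yaw":0},
  {"jaw":255,"dx":0,"dy":0,"dz":-12.7,"yaw":0},
  {"jaw":255,"dx":0,"dy":0,"dz":-12.7,"yaw":0},
  {"jaw":255,"dx":0,"dy":0,"dz":-12.7,"yaw":0},
  {"jaw":255,"dx":0,"dy":0,"dz":-12.7,"yaw":0},
  {"jaw":255,"dx":0,"dy":0,"dz":-12.7,"yaw":0},
], newtons=40)

```text
clock: 2.55
tool_pos: [353.3, -272.7, 5.7]
ee_rot: [[0.764, -0.645, 0.002], [-0.645, -0.764, -0.002], [0.003, 0.001, -1.0]]
force: [-0.3, 0.5, 5.8]
grip_width: 0.121
```

Request:
jog_arm([
  {"jaw":255,"dx":0,"dy":0,"dz":2,"yaw":0},
  {"jaw":255,"dx":0,"dy":0,"dz":5,"yaw":0},
  {"jaw":255,"dx":0,"dy":0,"dz":9,"yaw":0},
  {"jaw":255,"dx":4,"dy":3,"dz":10,"yaw":8},
  {"jaw":255,"dx":36.4,"dy":23.4,"dz":10,"yaw":40},
  {"jaw":255,"dx":36.4,"dy":23.4,"dz":10,"yaw":40},
  {"jaw":255,"dx":36.4,"dy":23.4,"dz":10,"yaw":40},
  {"jaw":255,"dx":36.4,"dy":23.4,"dz":10,"yaw":40},
  {"jaw":255,"dx":36.4,"dy":23.4,"dz":10,"yaw":40},
  {"jaw":255,"dx":36.4,"dy":23.4,"dz":10,"yaw":40},
  {"jaw":255,"dx":36.4,"dy":23.4,"dz":10,"yaw":40},
  {"jaw":255,"dx":36.4,"dy":23.4,"dz":10,"yaw":40},
])

```text
clock: 3.75
tool_pos: [718.6, -35.1, 104.4]
ee_rot: [[1.0, -0.001, 0.001], [-0.001, -1.0, 0.0], [0.001, -0.0, -1.0]]
force: [-0.1, -0.1, 0.4]
grip_width: 0.12
```

Request:
jog_arm([
  {"jaw":255,"dx":0,"dy":0,"dz":0,"yaw":0},
  {"jaw":255,"dx":0,"dy":0,"dz":0,"yaw":0},
  {"jaw":255,"dx":0,"dy":0,"dz":0,"yaw":0},
])

```text
clock: 4.05
tool_pos: [715.7, -38.2, 104.2]
ee_rot: [[1.0, -0.004, -0.001], [-0.004, -1.0, -0.0], [-0.001, 0.0, -1.0]]
force: [-0.3, 0.0, 0.5]
grip_width: 0.124
```

```bash
python3 - <<'E'
from h import *
a=bot.capture("side"); b=bot.capture("top")
A=cv2.resize(a[100:280,300:480],None,fx=2.2,fy=2.2,interpolation=cv2.INTER_CUBIC); B=cv2.resize(b[60:240,240:420],None,fx=2.2,fy=2.2,interpolation=cv2.INTER_CUBIC)
cv2.imwrite("pics/d.png",np.hstack([A,B])[:,:,::-1])
E
```

```text
(no output)
```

View pics/d.png

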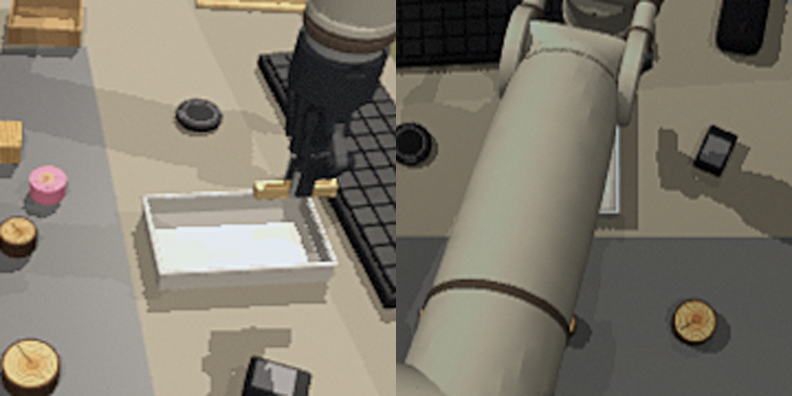

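The core is held level, top up, at side-crop (293,188). I'll check the tray position through the side camera, since the top view is blocked by the arm.

```bash
python3 - <<'E'
from h import *
g=lambda x,y:((x+.5)/2.2-.5+300,(y+.5)/2.2-.5+100)
P=np.array([w("side",*g(*c),28)[:2] for c in[(143,197),(313,187),(335,264),(153,278)]]);print(P.tolist(),P.mean(0))
print("core top", w("side",*g(296,184),113), w("side",*g(254,184),113),w("side",*g(337,183),113))
E
```

```text
[[583.7, 36.1], [774.7, 39.3], [763.9, -72.1], [575.5, -78.0]] [674.45  -18.675]
core top [713.1 -39.3 113. ] [672.3 -36.6 113. ] [753.4 -40.5 113. ]
```

Request:
jog_arm([
  {"jaw":255,"dx":-0.3,"dy":0,"dz":-3,"yaw":0},
  {"jaw":255,"dx":-0.3,"dy":0,"dz":-6,"yaw":0},
  {"jaw":255,"dx":-0.3,"dy":0,"dz":-7.5,"yaw":0},
  {"jaw":255,"dx":-0.3,"dy":0,"dz":-8.7,"yaw":0},
  {"jaw":255,"dx":-0.3,"dy":0,"dz":-9.2,"yaw":0},
  {"jaw":255,"dx":-0.3,"dy":0,"dz":-9.5,"yaw":0},
  {"jaw":255,"dx":-0.3,"dy":0,"dz":-9.5,"yaw":0},
  {"jaw":215,"dx":-0.3,"dy":0,"dz":-9.5,"yaw":0},
  {"jaw":200,"dx":-0.3,"dy":0,"dz":-9.5,"yaw":0},
  {"jaw":195,"dx":-0.3,"dy":0,"dz":-9.5,"yaw":0},
  {"jaw":195,"dx":-0.3,"dy":0,"dz":-9.5,"yaw":0},
  {"jaw":195,"dx":-0.3,"dy":0,"dz":-9.5,"yaw":0},
])

```text
clock: 5.35
tool_pos: [713.5, -37.5, 9.4]
ee_rot: [[1.0, -0.003, 0.0], [-0.003, -1.0, -0.0], [0.0, 0.0, -1.0]]
force: [-0.5, -0.3, -0.0]
grip_width: 0.235
```

Request:
jog_arm([
  {"jaw":195,"dx":0,"dy":0,"dz":2,"yaw":0},
  {"jaw":195,"dx":0,"dy":0,"dz":7,"yaw":0},
  {"jaw":100,"dx":0,"dy":0,"dz":11,"yaw":0},
  {"jaw":0,"dx":-36.7,"dy":32.3,"dz":11,"yaw":-5.5},
  {"jaw":0,"dx":-36.7,"dy":32.3,"dz":11,"yaw":-5.5},
  {"jaw":0,"dx":-36.7,"dy":32.3,"dz":11,"yaw":-5.5},
  {"jaw":0,"dx":-36.7,"dy":32.3,"dz":11,"yaw":-5.5},
  {"jaw":0,"dx":-36.7,"dy":32.3,"dz":11,"yaw":-5.5},
  {"jaw":0,"dx":-36.7,"dy":32.3,"dz":11,"yaw":-5.5},
  {"jaw":0,"dx":-36.7,"dy":32.3,"dz":11,"yaw":-5.5},
  {"jaw":0,"dx":-36.7,"dy":32.3,"dz":11,"yaw":-5.5},
  {"jaw":0,"dx":-36.7,"dy":32.3,"dz":11,"yaw":-5.5},
])

```text
clock: 6.55
tool_pos: [374.7, 261.0, 121.0]
ee_rot: [[0.995, -0.099, 0.003], [-0.099, -0.995, 0.001], [0.002, -0.001, -1.0]]
force: [-0.1, 0.4, 0.3]
grip_width: 0.996
```

Request:
jog_arm([
  {"jaw":0,"dx":0,"dy":0,"dz":0,"yaw":0},
  {"jaw":0,"dx":0,"dy":0,"dz":0,"yaw":0},
  {"jaw":0,"dx":0,"dy":0,"dz":0,"yaw":0},
])

```text
clock: 6.85
tool_pos: [377.1, 259.4, 120.4]
ee_rot: [[0.995, -0.1, 0.002], [-0.1, -0.995, 0.0], [0.002, -0.001, -1.0]]
force: [0.2, -0.2, -1.5]
grip_width: 0.997
```

```bash
python3 - <<'E'
from h import *
print(bot.sense()["tool_pos"])
a=bot.capture("side"); b=bot.capture("top")
A=cv2.resize(a[70:250,230:460],None,fx=2.2,fy=2.2,interpolation=cv2.INTER_CUBIC); B=cv2.resize(b[90:270,290:420],None,fx=2.2,fy=2.2,interpolation=cv2.INTER_CUBIC)
cv2.imwrite("pics/e.png",np.hstack([A,B])[:,:,::-1])
E
```

```text
[377.0906375  259.43079992 120.39263274]
```

View pics/e.png

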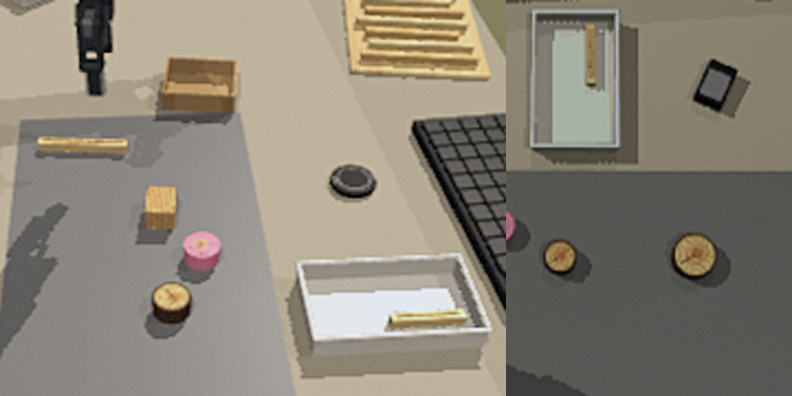

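The short core lies flat in the white tray at top-crop (591,55). Each call stops where its rows end, so I finish the approach now and grasp the long core.

Request:
jog_arm([
  {"jaw":0,"dx":-3.1,"dy":2.4,"dz":-3,"yaw":0},
  {"jaw":0,"dx":-3.1,"dy":2.4,"dz":-6,"yaw":0},
  {"jaw":0,"dx":-3.1,"dy":2.4,"dz":-9,"yaw":0},
  {"jaw":60,"dx":-3.1,"dy":2.4,"dz":-11,"yaw":0},
  {"jaw":120,"dx":-3.1,"dy":2.4,"dz":-11.5,"yaw":0},
  {"jaw":170,"dx":-3.1,"dy":2.4,"dz":-11.5,"yaw":0},
  {"jaw":255,"dx":-3.1,"dy":2.4,"dz":-11.5,"yaw":0},
  {"jaw":255,"dx":-3.1,"dy":2.4,"dz":-11.5,"yaw":0},
  {"jaw":255,"dx":-3.1,"dy":2.4,"dz":-11.5,"yaw":0},
  {"jaw":255,"dx":-3.1,"dy":2.4,"dz":-11.5,"yaw":0},
  {"jaw":255,"dx":-3.1,"dy":2.4,"dz":-11.5,"yaw":0},
  {"jaw":255,"dx":-3.1,"dy":2.4,"dz":-11.5,"yaw":0},
])

```text
clock: 8.15
tool_pos: [346.3, 284.3, 5.8]
ee_rot: [[0.995, -0.099, 0.003], [-0.099, -0.995, 0.001], [0.003, -0.001, -1.0]]
force: [-0.5, -1.7, 6.5]
grip_width: 0.125
```

Request:
jog_arm([
  {"jaw":255,"dx":0,"dy":0,"dz":2,"yaw":0},
  {"jaw":255,"dx":0,"dy":0,"dz":5,"yaw":0},
  {"jaw":255,"dx":0,"dy":0,"dz":9,"yaw":0},
  {"jaw":255,"dx":3,"dy":-3,"dz":10,"yaw":2},
  {"jaw":255,"dx":30.6,"dy":-28.2,"dz":10,"yaw":5.7},
  {"jaw":255,"dx":30.6,"dy":-28.2,"dz":10,"yaw":5.7},
  {"jaw":255,"dx":30.6,"dy":-28.2,"dz":10,"yaw":5.7},
  {"jaw":255,"dx":30.6,"dy":-28.2,"dz":10,"yaw":5.7},
  {"jaw":255,"dx":30.6,"dy":-28.2,"dz":10,"yaw":5.7},
  {"jaw":255,"dx":30.6,"dy":-28.2,"dz":10,"yaw":5.7},
  {"jaw":255,"dx":30.6,"dy":-28.2,"dz":10,"yaw":5.7},
  {"jaw":255,"dx":30.6,"dy":-28.2,"dz":10,"yaw":5.7},
])

```text
clock: 9.35
tool_pos: [653.2, -1.7, 104.8]
ee_rot: [[1.0, -0.002, 0.002], [-0.002, -1.0, -0.001], [0.002, 0.001, -1.0]]
force: [-0.7, 1.1, 0.0]
grip_width: 0.125
```

Request:
jog_arm([
  {"jaw":255,"dx":0,"dy":0,"dz":0,"yaw":0},
  {"jaw":255,"dx":0,"dy":0,"dz":0,"yaw":0},
  {"jaw":255,"dx":0,"dy":0,"dz":0,"yaw":0},
])

```text
clock: 9.65
tool_pos: [649.6, 2.9, 104.0]
ee_rot: [[1.0, 0.002, -0.001], [0.002, -1.0, 0.0], [-0.001, -0.0, -1.0]]
force: [-0.6, 0.4, 0.1]
grip_width: 0.123
```

```bash
python3 - <<'E'
from h import *
print(bot.sense()["tool_pos"])
a=bot.capture("side"); crop(a,300,100,480,260,3,"f.png")
E
```

```text
[649.62949382   2.87188131 104.02109051]
```

View pics/f.png

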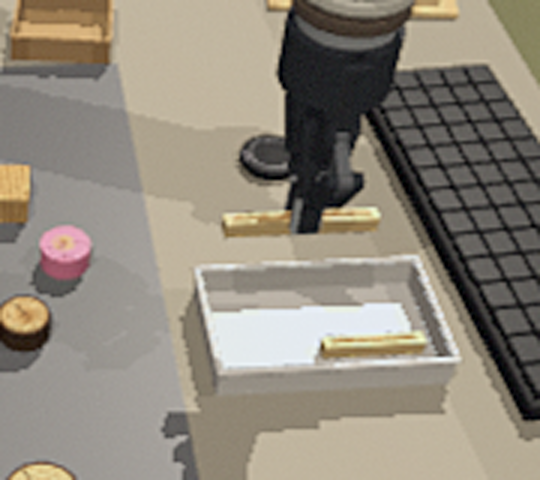

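```bash
python3 - <<'E'
from h import *
g=lambda x,y:((x+.5)/3-.5+300,(y+.5)/3-.5+100)
for n,c,z in(("L",(224,217),113),("R",(379,212),113),("shortL",(323,338),17),("shortR",(425,334),17),("wallL",(205,268),28)): print(n,w("side",*g(*c),z))
E
```

```text
L [591.5   4.4 113. ]
R [706.5   2.4 113. ]
shortL [673.1 -34.2  17. ]
shortR [753.2 -35.4  17. ]
wallL [591.8  36.5  28. ]
```

Request:
jog_arm([
  {"jaw":255,"dx":0.4,"dy":-0.2,"dz":-3,"yaw":0},
  {"jaw":255,"dx":0.4,"dy":-0.2,"dz":-6,"yaw":0},
  {"jaw":255,"dx":0.4,"dy":-0.2,"dz":-7.5,"yaw":0},
  {"jaw":255,"dx":0.4,"dy":-0.2,"dz":-8.7,"yaw":0},
  {"jaw":255,"dx":0.4,"dy":-0.2,"dz":-9.2,"yaw":0},
  {"jaw":255,"dx":0.4,"dy":-0.2,"dz":-9.5,"yaw":0},
  {"jaw":255,"dx":0.4,"dy":-0.2,"dz":-9.5,"yaw":0},
  {"jaw":215,"dx":0.4,"dy":-0.2,"dz":-9.5,"yaw":0},
  {"jaw":200,"dx":0.4,"dy":-0.2,"dz":-9.5,"yaw":0},
  {"jaw":195,"dx":0.4,"dy":-0.2,"dz":-9.5,"yaw":0},
  {"jaw":195,"dx":0.4,"dy":-0.2,"dz":-9.5,"yaw":0},
  {"jaw":195,"dx":0.4,"dy":-0.2,"dz":-9.5,"yaw":0},
])

```text
clock: 10.9
tool_pos: [654.8, -0.3, 9.4]
ee_rot: [[1.0, 0.0, 0.0], [0.0, -1.0, -0.0], [0.0, 0.0, -1.0]]
force: [-1.2, 0.4, -0.5]
grip_width: 0.237
```

Request:
jog_arm([
  {"jaw":195,"dx":0,"dy":0,"dz":2,"yaw":0},
  {"jaw":195,"dx":0,"dy":0,"dz":7,"yaw":0},
  {"jaw":100,"dx":0,"dy":0,"dz":10,"yaw":0},
  {"jaw":0,"dx":-20.8,"dy":-16.8,"dz":10,"yaw":-8.5},
  {"jaw":0,"dx":-20.8,"dy":-16.8,"dz":10,"yaw":-8.5},
  {"jaw":0,"dx":-20.8,"dy":-16.8,"dz":10,"yaw":-8.5},
  {"jaw":0,"dx":-20.8,"dy":-16.8,"dz":10,"yaw":-8.5},
  {"jaw":0,"dx":-20.8,"dy":-16.8,"dz":10,"yaw":-8.5},
  {"jaw":0,"dx":-20.8,"dy":-16.8,"dz":10,"yaw":-8.5},
  {"jaw":0,"dx":-20.8,"dy":-16.8,"dz":10,"yaw":-8.5},
  {"jaw":0,"dx":-20.8,"dy":-16.8,"dz":10,"yaw":-8.5},
  {"jaw":0,"dx":-20.8,"dy":-16.8,"dz":10,"yaw":-8.5},
])

```text
clock: 12.1
tool_pos: [447.5, -167.8, 109.5]
ee_rot: [[0.989, -0.146, 0.001], [-0.146, -0.989, -0.0], [0.001, -0.0, -1.0]]
force: [-0.7, -0.3, -0.3]
grip_width: 1.0
```

```bash
python3 - <<'E'
from h import *
a=bot.capture("side"); b=bot.capture("top")
A=cv2.resize(a[130:310,270:460],None,fx=2.2,fy=2.2,interpolation=cv2.INTER_CUBIC); B=cv2.resize(b[85:265,290:450],None,fx=2.2,fy=2.2,interpolation=cv2.INTER_CUBIC)
cv2.imwrite("pics/g.png",np.hstack([A,B])[:,:,::-1]); print(bot.sense()["tool_pos"])
E
```

```text
[ 447.45944695 -167.59763755  109.34388492]
```

View pics/g.png

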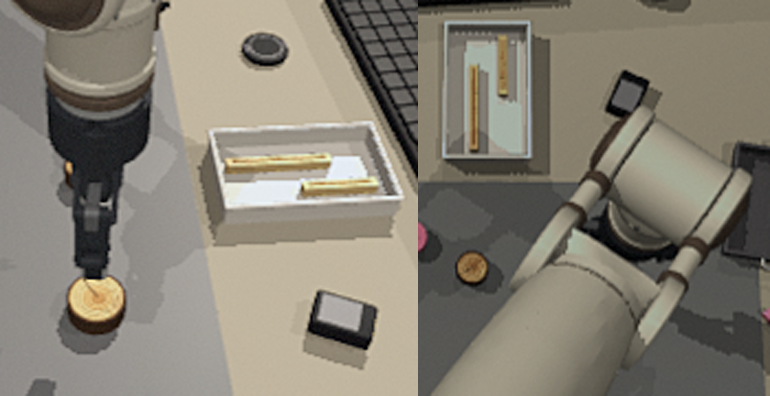

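Both cores lie flat and parallel, clear of each other, at side-crop (277,162) and (340,185). The jaws are over the large disc.

Request:
jog_arm([
  {"jaw":0,"dx":-0.1,"dy":-0.1,"dz":-4,"yaw":0},
  {"jaw":0,"dx":-0.1,"dy":-0.1,"dz":-7.5,"yaw":0},
  {"jaw":0,"dx":-0.1,"dy":-0.1,"dz":-9.5,"yaw":0},
  {"jaw":0,"dx":-0.1,"dy":-0.1,"dz":-10.5,"yaw":0},
  {"jaw":30,"dx":-0.1,"dy":-0.1,"dz":-10.5,"yaw":0},
  {"jaw":60,"dx":-0.1,"dy":-0.1,"dz":-10.5,"yaw":0},
  {"jaw":255,"dx":-0.1,"dy":-0.1,"dz":-10.5,"yaw":0},
  {"jaw":255,"dx":-0.1,"dy":-0.1,"dz":-10.5,"yaw":0},
  {"jaw":255,"dx":-0.1,"dy":-0.1,"dz":-10.5,"yaw":0},
  {"jaw":255,"dx":-0.1,"dy":-0.1,"dz":-10.5,"yaw":0},
  {"jaw":255,"dx":-0.1,"dy":-0.1,"dz":-10.5,"yaw":0},
])

```text
clock: 13.3
tool_pos: [447.2, -170.1, 6.1]
ee_rot: [[0.989, -0.147, 0.003], [-0.147, -0.989, -0.002], [0.003, 0.001, -1.0]]
force: [0.2, 1.6, 7.4]
grip_width: 0.636
```

Request:
jog_arm([
  {"jaw":255,"dx":0,"dy":0,"dz":2,"yaw":0},
  {"jaw":255,"dx":0,"dy":0,"dz":5,"yaw":0},
  {"jaw":255,"dx":0,"dy":0,"dz":9,"yaw":0},
  {"jaw":255,"dx":0.5,"dy":-3,"dz":10,"yaw":0},
  {"jaw":255,"dx":4.3,"dy":-21.2,"dz":10,"yaw":0},
  {"jaw":255,"dx":4.3,"dy":-21.2,"dz":10,"yaw":0},
  {"jaw":255,"dx":4.3,"dy":-21.2,"dz":10,"yaw":0},
  {"jaw":255,"dx":4.3,"dy":-21.2,"dz":10,"yaw":0},
  {"jaw":255,"dx":4.3,"dy":-21.2,"dz":10,"yaw":0},
  {"jaw":255,"dx":4.3,"dy":-21.2,"dz":10,"yaw":0},
  {"jaw":255,"dx":4.3,"dy":-21.2,"dz":10,"yaw":0},
])

```text
clock: 14.4
tool_pos: [488.5, -380.0, 104.3]
ee_rot: [[0.989, -0.147, -0.0], [-0.147, -0.989, 0.001], [-0.0, -0.001, -1.0]]
force: [-0.1, -0.8, 0.1]
grip_width: 0.638
```

```bash
python3 - <<'E'
from h import *
a=bot.capture("side"); b=bot.capture("top")
A=cv2.resize(a[220:400,270:450],None,fx=2.2,fy=2.2,interpolation=cv2.INTER_CUBIC); B=cv2.resize(b[120:300,350:510],None,fx=2.2,fy=2.2,interpolation=cv2.INTER_CUBIC)
cv2.imwrite("pics/i.png",np.hstack([A,B])[:,:,::-1]); print(bot.sense()["tool_pos"],bot.sense()["grip_width"])
E
```

```text
[ 488.6925444  -379.80240916  104.39152917] 0.6404513651406863
```

View pics/i.png

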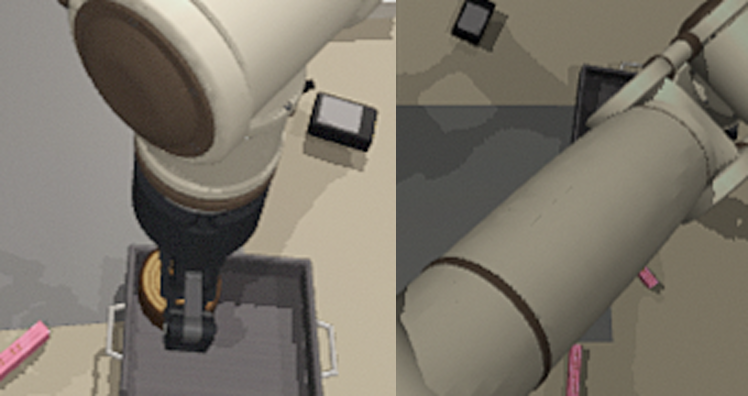

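The large disc may be tilted in the jaws, since bark shows on its left. I'll enlarge to check.

```bash
python3 - <<'E'
from h import *
a=bot.capture("side"); crop(a,315,320,395,390,8,"j.png")
c=bot.get_calibration("side");R=cv2.Rodrigues(c["rvec"])[0];print(-R.T@c["tvec"])
t=np.linspace(0,2*np.pi,9)[:-1]
for z in (120,): print([pix("side",(488.7+28*np.cos(s),-380+28*np.sin(s),z)).tolist() for s in t])
E
```

```text
[ 413.40532644 -613.94279464  690.96173206]
[[370.8, 345.7], [363.2, 333.2], [349.6, 328.9], [337.3, 335.0], [333.3, 348.3], [340.4, 361.5], [354.8, 366.3], [367.5, 359.5]]
```

View pics/j.png

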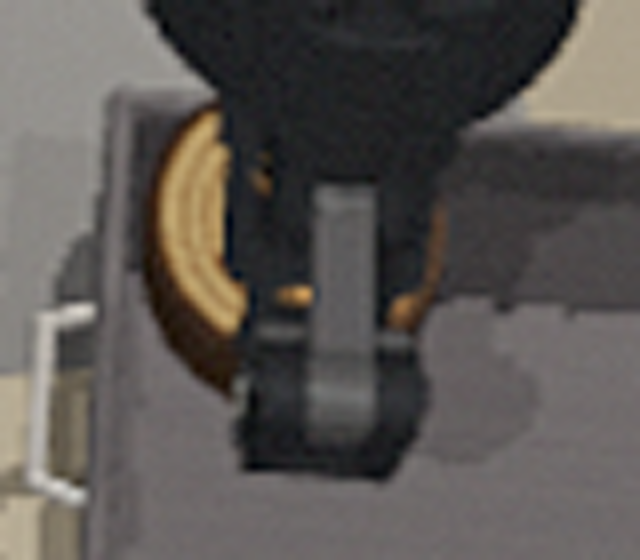

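The disc is flat after all: its outline matches the projected level circle, with left edge about 146 and right about 446 in the crop. Lowering it.

Request:
jog_arm([
  {"jaw":255,"dx":0.6,"dy":-0.2,"dz":-3,"yaw":0},
  {"jaw":255,"dx":0.6,"dy":-0.2,"dz":-6,"yaw":0},
  {"jaw":255,"dx":0.6,"dy":-0.2,"dz":-7.5,"yaw":0},
  {"jaw":255,"dx":0.6,"dy":-0.2,"dz":-8.7,"yaw":0},
  {"jaw":255,"dx":0.6,"dy":-0.2,"dz":-9.2,"yaw":0},
  {"jaw":255,"dx":0.6,"dy":-0.2,"dz":-9.5,"yaw":0},
  {"jaw":255,"dx":0.6,"dy":-0.2,"dz":-9.5,"yaw":0},
  {"jaw":80,"dx":0.6,"dy":-0.2,"dz":-9.5,"yaw":0},
  {"jaw":65,"dx":0.6,"dy":-0.2,"dz":-9.5,"yaw":0},
  {"jaw":60,"dx":0.6,"dy":-0.2,"dz":-9.5,"yaw":0},
  {"jaw":60,"dx":0.6,"dy":-0.2,"dz":-9.5,"yaw":0},
  {"jaw":60,"dx":0.6,"dy":-0.2,"dz":-9.5,"yaw":0},
])

```text
clock: 15.75
tool_pos: [494.7, -383.3, 9.4]
ee_rot: [[0.989, -0.147, 0.0], [-0.147, -0.989, -0.0], [0.0, 0.0, -1.0]]
force: [-0.1, 1.2, 1.1]
grip_width: 0.759
```

Request:
jog_arm([
  {"jaw":60,"dx":0,"dy":0,"dz":2,"yaw":0},
  {"jaw":60,"dx":0,"dy":0,"dz":6,"yaw":0},
  {"jaw":0,"dx":0,"dy":0,"dz":10,"yaw":0},
  {"jaw":0,"dx":-5,"dy":38,"dz":10,"yaw":0},
  {"jaw":0,"dx":-5,"dy":38,"dz":10,"yaw":0},
  {"jaw":0,"dx":-5,"dy":38,"dz":10,"yaw":0},
  {"jaw":0,"dx":-5,"dy":38,"dz":10,"yaw":0},
  {"jaw":0,"dx":-5,"dy":38,"dz":10,"yaw":0},
  {"jaw":0,"dx":-5,"dy":38,"dz":10,"yaw":0},
  {"jaw":0,"dx":-5,"dy":38,"dz":10,"yaw":0},
  {"jaw":0,"dx":-5,"dy":38,"dz":10,"yaw":0},
  {"jaw":0,"dx":-5,"dy":38,"dz":10,"yaw":0},
])

```text
clock: 16.95
tool_pos: [443.5, 0.2, 109.0]
ee_rot: [[0.99, -0.142, -0.001], [-0.142, -0.99, 0.001], [-0.001, -0.001, -1.0]]
force: [0.5, -0.9, -0.1]
grip_width: 1.004
```

```bash
python3 - <<'E'
from h import *
a=bot.capture("side"); b=bot.capture("top")
A=cv2.resize(a[120:260,240:380],None,fx=2.5,fy=2.5,interpolation=cv2.INTER_CUBIC); B=cv2.resize(b[130:270,400:500],None,fx=2.5,fy=2.5,interpolation=cv2.INTER_CUBIC)
cv2.imwrite("pics/k.png",np.hstack([A,B])[:,:,::-1]); print(bot.sense()["tool_pos"],bot.sense()["grip_width"])
E
```

```text
[444.80949305  -3.05651685 109.47891271] 1.0011386060136651
```

View pics/k.png

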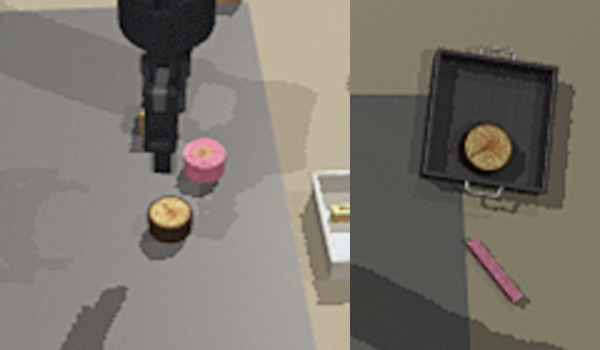

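The large disc lies flat in the steel tray at top-crop (487,147). The pink disc is near the small one, so I'll descend with the jaws partly closed.

Request:
jog_arm([
  {"jaw":50,"dx":0,"dy":0,"dz":-3,"yaw":0},
  {"jaw":50,"dx":0,"dy":0,"dz":-6.5,"yaw":0},
  {"jaw":50,"dx":0,"dy":0,"dz":-9.5,"yaw":0},
  {"jaw":50,"dx":0,"dy":0,"dz":-10.5,"yaw":0},
  {"jaw":80,"dx":0,"dy":0,"dz":-10.5,"yaw":0},
  {"jaw":110,"dx":0,"dy":0,"dz":-10.5,"yaw":0},
  {"jaw":255,"dx":0,"dy":0,"dz":-10.5,"yaw":0},
  {"jaw":255,"dx":0,"dy":0,"dz":-10.5,"yaw":0},
  {"jaw":255,"dx":0,"dy":0,"dz":-10.5,"yaw":0},
  {"jaw":255,"dx":0,"dy":0,"dz":-10.5,"yaw":0},
  {"jaw":255,"dx":0,"dy":0,"dz":-10.5,"yaw":0},
])

```text
clock: 18.15
tool_pos: [446.6, -4.0, 6.2]
ee_rot: [[0.989, -0.147, 0.004], [-0.147, -0.989, -0.002], [0.004, 0.001, -1.0]]
force: [-0.3, -0.4, 6.7]
grip_width: 0.472
```

Request:
jog_arm([
  {"jaw":255,"dx":0,"dy":0,"dz":2,"yaw":0},
  {"jaw":255,"dx":0,"dy":0,"dz":5,"yaw":0},
  {"jaw":255,"dx":0,"dy":0,"dz":9,"yaw":0},
  {"jaw":255,"dx":11.4,"dy":-39,"dz":10,"yaw":0},
  {"jaw":255,"dx":11.4,"dy":-39,"dz":10,"yaw":0},
  {"jaw":255,"dx":11.4,"dy":-39,"dz":10,"yaw":0},
  {"jaw":255,"dx":11.4,"dy":-39,"dz":10,"yaw":0},
  {"jaw":255,"dx":11.4,"dy":-39,"dz":10,"yaw":0},
  {"jaw":255,"dx":11.4,"dy":-39,"dz":10,"yaw":0},
  {"jaw":255,"dx":11.4,"dy":-39,"dz":10,"yaw":0},
  {"jaw":255,"dx":11.4,"dy":-39,"dz":10,"yaw":0},
  {"jaw":255,"dx":11.4,"dy":-39,"dz":10,"yaw":0},
])

```text
clock: 19.35
tool_pos: [559.1, -399.0, 104.9]
ee_rot: [[0.989, -0.151, 0.002], [-0.151, -0.989, -0.004], [0.003, 0.003, -1.0]]
force: [-1.1, 1.5, -1.3]
grip_width: 0.47
```

Request:
jog_arm([
  {"jaw":255,"dx":0,"dy":0,"dz":0,"yaw":0},
  {"jaw":255,"dx":0,"dy":0,"dz":0,"yaw":0},
  {"jaw":255,"dx":0,"dy":0,"dz":0,"yaw":0},
])

```text
clock: 19.65
tool_pos: [558.7, -391.4, 104.4]
ee_rot: [[0.989, -0.146, -0.0], [-0.146, -0.989, 0.001], [-0.001, -0.001, -1.0]]
force: [-1.0, 0.5, -0.5]
grip_width: 0.47
```

Request:
jog_arm([
  {"jaw":255,"dx":0,"dy":0,"dz":-3,"yaw":0},
  {"jaw":255,"dx":0,"dy":0,"dz":-6,"yaw":0},
  {"jaw":255,"dx":0,"dy":0,"dz":-7.5,"yaw":0},
  {"jaw":255,"dx":0,"dy":0,"dz":-8.7,"yaw":0},
  {"jaw":255,"dx":0,"dy":0,"dz":-9.2,"yaw":0},
  {"jaw":255,"dx":0,"dy":0,"dz":-9.5,"yaw":0},
  {"jaw":255,"dx":0,"dy":0,"dz":-9.5,"yaw":0},
  {"jaw":122,"dx":0,"dy":0,"dz":-9.5,"yaw":0},
  {"jaw":105,"dx":0,"dy":0,"dz":-9.5,"yaw":0},
  {"jaw":100,"dx":0,"dy":0,"dz":-9.5,"yaw":0},
  {"jaw":100,"dx":0,"dy":0,"dz":-9.5,"yaw":0},
  {"jaw":100,"dx":0,"dy":0,"dz":-9.5,"yaw":0},
])

```text
clock: 20.85
tool_pos: [558.7, -393.3, 9.4]
ee_rot: [[0.989, -0.147, 0.0], [-0.147, -0.989, -0.0], [0.0, 0.0, -1.0]]
force: [-1.1, 0.3, 0.3]
grip_width: 0.608
```

Request:
jog_arm([
  {"jaw":100,"dx":0,"dy":0,"dz":2,"yaw":0},
  {"jaw":100,"dx":0,"dy":0,"dz":6,"yaw":0},
  {"jaw":50,"dx":0,"dy":0,"dz":10,"yaw":0},
  {"jaw":0,"dx":-6,"dy":27,"dz":11,"yaw":60},
  {"jaw":0,"dx":-6,"dy":27,"dz":11,"yaw":60},
  {"jaw":0,"dx":-6,"dy":27,"dz":11,"yaw":60},
  {"jaw":0,"dx":-6,"dy":27,"dz":11,"yaw":60},
  {"jaw":0,"dx":-6,"dy":27,"dz":11,"yaw":60},
  {"jaw":0,"dx":-6,"dy":27,"dz":11,"yaw":60},
  {"jaw":0,"dx":-6,"dy":27,"dz":11,"yaw":60},
  {"jaw":0,"dx":-6,"dy":27,"dz":11,"yaw":60},
])

```text
clock: 21.95
tool_pos: [498.7, -122.5, 119.6]
ee_rot: [[0.621, 0.784, 0.001], [0.784, -0.621, -0.0], [0.0, 0.001, -1.0]]
force: [-0.3, 0.9, 0.4]
grip_width: 0.998
```

Request:
jog_arm([
  {"jaw":0,"dx":-5.8,"dy":27.2,"dz":0,"yaw":33},
  {"jaw":0,"dx":-5.8,"dy":27.2,"dz":0,"yaw":33},
  {"jaw":0,"dx":-5.8,"dy":27.2,"dz":0,"yaw":33},
  {"jaw":0,"dx":-5.8,"dy":27.2,"dz":0,"yaw":33},
  {"jaw":0,"dx":-5.8,"dy":27.2,"dz":0,"yaw":33},
  {"jaw":0,"dx":-5.8,"dy":27.2,"dz":0,"yaw":33},
  {"jaw":0,"dx":-5.8,"dy":27.2,"dz":0,"yaw":33},
  {"jaw":0,"dx":-5.8,"dy":27.2,"dz":0,"yaw":33},
])

```text
clock: 22.75
tool_pos: [441.1, 148.5, 119.4]
ee_rot: [[0.097, 0.995, 0.0], [0.995, -0.097, -0.0], [-0.0, 0.0, -1.0]]
force: [0.5, -1.4, -0.3]
grip_width: 1.0
```

```bash
python3 - <<'E'
from h import *
a=bot.capture("side"); b=bot.capture("top")
A=cv2.resize(a[70:210,240:380],None,fx=3,fy=3,interpolation=cv2.INTER_CUBIC); B=cv2.resize(b[110:250,395:500],None,fx=3,fy=3,interpolation=cv2.INTER_CUBIC)
cv2.imwrite("pics/l.png",np.hstack([A,B])[:,:,::-1]); s=bot.sense();print(s["tool_pos"],s["ee_rot"][:,1])
for p in[(440.5,151,28)]: print(pix("side",p))
E
```

```text
[441.35686689 147.64994534 119.40535484] [ 9.95151465e-01 -9.83534375e-02  4.03072247e-04]
[302.9 160.4]
```

View pics/l.png

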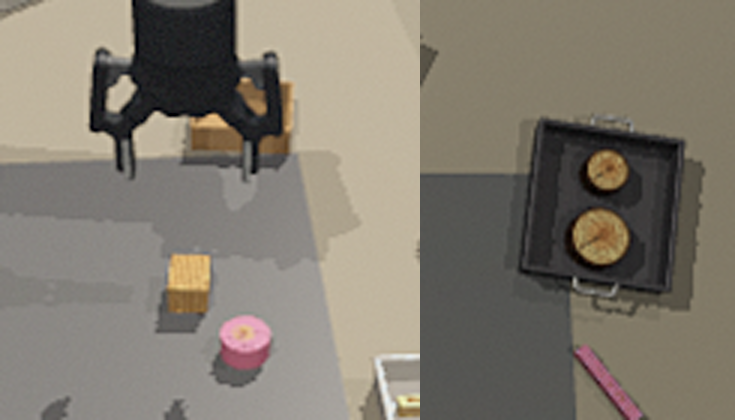

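Both discs lie flat and apart in the steel tray, at crop (607,170) and (601,236). The jaws are square over the block at (188,270).

Request:
jog_arm([
  {"jaw":0,"dx":0,"dy":0.2,"dz":-4,"yaw":0},
  {"jaw":30,"dx":0,"dy":0.2,"dz":-8,"yaw":0},
  {"jaw":30,"dx":0,"dy":0.2,"dz":-10.5,"yaw":0},
  {"jaw":40,"dx":0,"dy":0.2,"dz":-11.4,"yaw":0},
  {"jaw":80,"dx":0,"dy":0.2,"dz":-11.4,"yaw":0},
  {"jaw":120,"dx":0,"dy":0.2,"dz":-11.4,"yaw":0},
  {"jaw":255,"dx":0,"dy":0.2,"dz":-11.4,"yaw":0},
  {"jaw":255,"dx":0,"dy":0.2,"dz":-11.4,"yaw":0},
  {"jaw":255,"dx":0,"dy":0.2,"dz":-11.4,"yaw":0},
  {"jaw":255,"dx":0,"dy":0.2,"dz":-11.4,"yaw":0},
  {"jaw":255,"dx":0,"dy":0.2,"dz":-11.4,"yaw":0},
])

```text
clock: 23.95
tool_pos: [442.7, 150.8, 7.2]
ee_rot: [[0.095, 0.995, 0.004], [0.995, -0.095, -0.0], [0.0, 0.004, -1.0]]
force: [0.3, -0.4, 7.8]
grip_width: 0.383
```

Request:
jog_arm([
  {"jaw":255,"dx":0,"dy":0,"dz":2,"yaw":0},
  {"jaw":255,"dx":0,"dy":0,"dz":5,"yaw":0},
  {"jaw":255,"dx":0,"dy":0,"dz":9,"yaw":0},
  {"jaw":255,"dx":1,"dy":3,"dz":10,"yaw":0},
  {"jaw":255,"dx":6.5,"dy":25.1,"dz":10,"yaw":0},
  {"jaw":255,"dx":6.5,"dy":25.1,"dz":10,"yaw":0},
  {"jaw":255,"dx":6.5,"dy":25.1,"dz":10,"yaw":0},
  {"jaw":255,"dx":6.5,"dy":25.1,"dz":10,"yaw":0},
  {"jaw":255,"dx":6.5,"dy":25.1,"dz":10,"yaw":0},
  {"jaw":255,"dx":6.5,"dy":25.1,"dz":10,"yaw":0},
  {"jaw":255,"dx":6.5,"dy":25.1,"dz":10,"yaw":0},
  {"jaw":255,"dx":6.5,"dy":25.1,"dz":10,"yaw":0},
])

```text
clock: 25.15
tool_pos: [505.4, 400.7, 105.2]
ee_rot: [[0.096, 0.995, -0.001], [0.995, -0.096, -0.001], [-0.001, -0.001, -1.0]]
force: [0.2, 0.1, -0.9]
grip_width: 0.389
```

```bash
python3 - <<'E'
from h import *
a=bot.capture("side"); crop(a,260,50,380,140,5,"m.png"); s=bot.sense();print(s["tool_pos"],s["grip_width"])
print([pix("side",(506+x,402+y,28)).tolist() for x,y in((-50,45),(50,45),(50,-45),(-50,-45))])
E
```

```text
[505.53781965 400.53726406 105.32061347] 0.3878622229150518
[[303.1, 97.9], [335.0, 96.8], [338.3, 113.3], [304.6, 114.5]]
```

View pics/m.png

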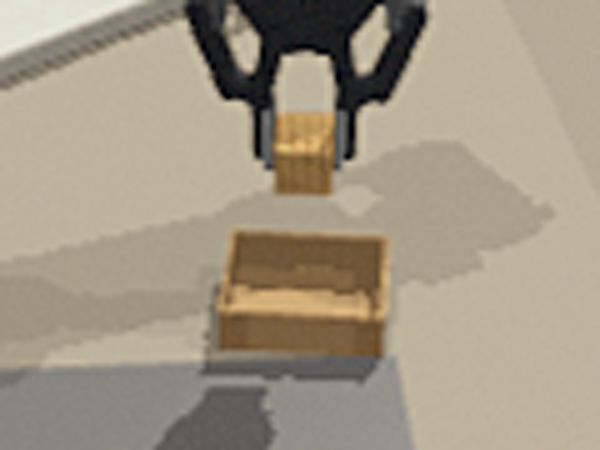

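The block is level and centred over the box. The box rim at crop (218–390, 232–318) agrees with the prediction within 4 mm.

Request:
jog_arm([
  {"jaw":255,"dx":0.2,"dy":0.2,"dz":-3,"yaw":0},
  {"jaw":255,"dx":0.2,"dy":0.2,"dz":-6,"yaw":0},
  {"jaw":255,"dx":0.2,"dy":0.2,"dz":-7.5,"yaw":0},
  {"jaw":255,"dx":0.2,"dy":0.2,"dz":-8.7,"yaw":0},
  {"jaw":255,"dx":0.2,"dy":0.2,"dz":-9.2,"yaw":0},
  {"jaw":255,"dx":0.2,"dy":0.2,"dz":-9.45,"yaw":0},
  {"jaw":255,"dx":0.2,"dy":0.2,"dz":-9.45,"yaw":0},
  {"jaw":145,"dx":0.2,"dy":0.2,"dz":-9.45,"yaw":0},
  {"jaw":128,"dx":0.2,"dy":0.2,"dz":-9.45,"yaw":0},
  {"jaw":120,"dx":0.2,"dy":0.2,"dz":-9.45,"yaw":0},
  {"jaw":120,"dx":0.2,"dy":0.2,"dz":-9.45,"yaw":0},
  {"jaw":120,"dx":0.2,"dy":0.2,"dz":-9.45,"yaw":0},
])

```text
clock: 26.4
tool_pos: [507.7, 403.8, 10.9]
ee_rot: [[0.095, 0.995, 0.0], [0.995, -0.095, 0.0], [0.0, 0.0, -1.0]]
force: [0.5, -0.3, 0.5]
grip_width: 0.53
```

Request:
jog_arm([
  {"jaw":120,"dx":0,"dy":0,"dz":2,"yaw":0},
  {"jaw":120,"dx":0,"dy":0,"dz":6,"yaw":0},
  {"jaw":120,"dx":0,"dy":0,"dz":11,"yaw":0},
  {"jaw":120,"dx":-15,"dy":-8,"dz":20,"yaw":0},
  {"jaw":120,"dx":-15,"dy":-8,"dz":20,"yaw":0},
  {"jaw":120,"dx":-15,"dy":-8,"dz":20,"yaw":0},
  {"jaw":120,"dx":-15,"dy":-8,"dz":20,"yaw":0},
  {"jaw":120,"dx":-15,"dy":-8,"dz":20,"yaw":0},
])

```text
clock: 27.2
tool_pos: [355.9, 323.4, 213.9]
ee_rot: [[0.094, 0.996, 0.004], [0.996, -0.094, 0.002], [0.003, 0.004, -1.0]]
force: [1.2, 0.1, 0.0]
grip_width: 0.527
```

```bash
python3 - <<'E'
from h import *
a=bot.capture("side"); b=bot.capture("top")
A=cv2.resize(a[70:400,230:460],(345,495),interpolation=cv2.INTER_CUBIC); B=cv2.resize(b[80:280,140:500],(450,250),interpolation=cv2.INTER_CUBIC)
C=cv2.resize(b[150:225,130:200],(268,245)[::1],interpolation=cv2.INTER_CUBIC)
c=np.zeros((495,795,3),np.uint8);c[:,:345]=A;c[:250,345:]=B;c[250:,345:613]=C
cv2.imwrite("pics/n.png",c[:,:,::-1])
i=cv2.imread("pics/top0.png")[:,:,::-1]; d=cv2.absdiff(i,b).max(2)
print("cap diff",d[112:138,233:259].mean(),"bat",d[115:142,372:398].mean(), bot.sense()["clock"])
E
```

```text
cap diff 5.612426035502959 bat 5.688034188034188 27.3
```

View pics/n.png

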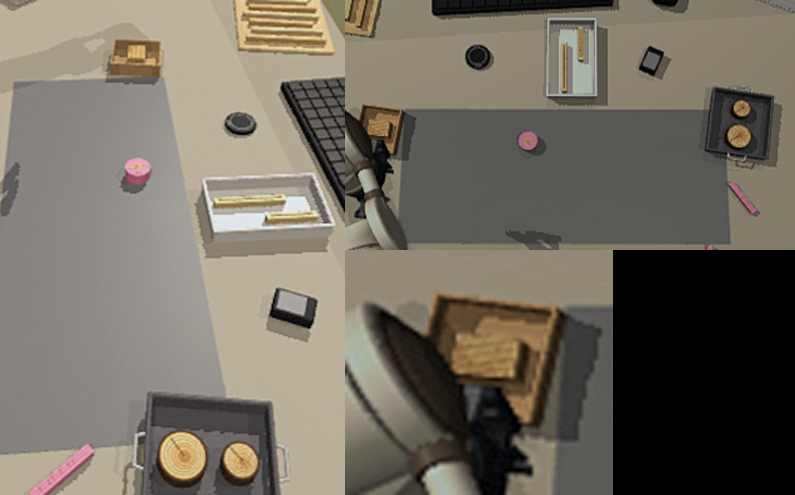

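All five samples lie flat in their trays and clear of the walls and each other. The block is in its box at side-crop (136,53), and the cap, battery and pink pieces have not moved. The gripper is clear, so I'm handing in.

```bash
python3 -c "
from cell import bot
print(bot.sense()['qd'].round(3)); print(bot.sign_off())"
```

```text
[-0.006  0.063 -0.024  0.    -0.004 -0.001]
the job is handed in; nothing more can be done
None
```

All five samples were picked up, set down at low speed and released at floor height. The job was handed in at about 27 s, and the sign-off reported no verdict.

**Placement:** The last pictures show both core mounts lying along the white tray, both discs apart in the steel tray, and the block in the cardboard box. All five are flat, face up, and clear of each other and the walls. The arm partly hid the box in the top view, so the block was confirmed mainly from the side view.

**Left alone:** The lens cap and battery match their starting pictures, and the pink look-alikes were not touched.

**Checks that disagreed:**
- The two cameras differed by up to about 9 mm in y for some parts. That was within the slack of the jaws, and it fell to 0–4 mm for the white tray and the box when I re-measured them with the side camera.
- An upward force of 6–8 N showed at every grasp and was gone after lifting.
- The large disc looked tilted in one picture of it held over the steel tray. An enlarged crop compared with its projected outline showed it was level.

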